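Close the prism stand and set its thumbscrew

ROBOT

A 7-joint arm with a two-finger parallel gripper is mounted at the origin on the work surface. World frame = base frame: x ahead of the robot, y to its left, z up, the work surface at z = 0. Lengths are in m, angles in rad, forces in N, time in s.
With the tool pointing down it reaches from about 0.425 to 0.825 m from the base axis. Payload 3.6 kg.
Tool frame: the origin (TCP) lies where the fingers leave the gripper's body, on its centre line; the fingertips stand 73 mm ahead of it and the grasp point (between the pads) lies 54 mm ahead of it; x points along the fingers, y is the direction in which the jaws open and shut, and the axes are right-handed (so a half turn about x gives the same grasp; the last joint's range is limited). The gripper opens to 85 mm and grips with 20 to 120 N. Pads are 22 mm wide; open, the fingers measure 114 mm over their backs; the gripper's body (76 mm by 85 mm) begins 54 mm behind the grasp point. The pads swing forward as they close: fully open they stand 13 mm farther back than shut.
Start: joints at [1.308, 0.615, -0.013, 1.423, 0.008, 1.103, -0.04], TCP at [0.152, -0.632, 0.304] pointing down, gripper open.
Joint ranges: [-3.12, 3.12], [-0.3, 2.06], [-1.34, 1.32], [0.26, 2.42], [-1.36, 4.5], [0.01, 1.98], [-2.84, 2.84]. Speed limits (rad/s): [2.79, 2.79, 3.14, 3.14, 3.14, 3.14, 3.14].

INTERFACE

Orientations are given as a unit quaternion [x, y, z, w].
In Python, from station import arm, snapshot, camera_info, ticket gives the robot as it stands. Calls block until the motion is done:
- arm.movep(position, orientation): joint-space move of the TCP to a pose.
- arm.line_to(position, velocity=0.15, ori=None): straight line of the TCP; ori=None keeps the orientation; velocity is the mean speed in m/s.
- arm.move_j(angles): joint-space move.
- arm.move_gripper(opening, effort=None): opening from 0.0 (shut) to 1.0 (fully open); effort is the grip in N (None keeps the last); returns when the fingers have stopped.
- arm.pause(seconds).
- arm.ik(position, orientation): joint angles nearest the present ones, or None.
- snapshot(name): name is "scene" or "top" or "wrist"; returns the picture (384x512x3 uint8, blue, green, red); there is no depth.
- camera_info(name): a dict with "fx", "fy", "cx", "cy" (pixels), "R" (3x3) and "t" (3): a world point X has camera coordinates R X + t; the wrist camera has in their place "T_tool_cam" (4x4, takes a point from camera to tool coordinates, whose origin is the TCP and whose axes are the tool frame's). Camera axes: x right, y down, z forward; pixel columns grow to the right and rows downward; lengths in m; the calibration is good to about 2 mm. A picture is of the moment at which its call begins: read the wrist's pose just before it. camera_info takes no time and is no camera call.
A pose or a line that the arm cannot do raises arm.MotionError and nothing moves.
- ticket.finish_job(): hands the job in, once; it reports no verdict.
Readings, each from a call of its own:
- arm.read_time(): time.
- arm.read_joint_positions(): joint angles.
- arm.read_dq(): joint speeds.
- arm.read_effort(): joint torques, N m.
- arm.read_tool_pos(): TCP position.
- arm.read_eef_rot(): TCP orientation.
- arm.read_ft_force(): force on the tool from outside, world axes, zero at the start.
- arm.read_wrist_torque(): the same for the moment, N m.
- arm.read_opening(): opening from 0.0 (shut) to 1.0 (fully open).
Only numpy, scipy, OpenCV 4.12 (cv2) and the standard library are available. Lean on these libraries where they do the work, as an engineer would, in place of code of your own. Each camera call takes 0.05 s, during which the arm holds its last target. There are 200 camera calls.

TASK

The two glass prism strips are loaded, so close up the slotted stand: swing its raised keeper bar fully down, then turn the thumbscrew on the bar clockwise (seen from above) until it seats, and back it off a quarter turn so that the glass is not pinched. Finish while still gripping the thumbscrew in that position with the bar down, ready for the locknut; do not let go. Leave the glass strips standing in their slots and do not disturb the other things on the cart.

Things in the scene. Friction and masses are not known exactly. Their poses are not given: they have to be found in the camera images.
- stand: cast aluminium slotted stand, fixed; base 100 x 230 x 30 mm. Origin: centre of its underside; z up, y along the base and the keeper bar (hinge at y = -85 mm, thumbscrew at +50 mm), x across. A post 26 mm square at y = +50 mm, top 102 mm above the cart, takes the screw
- keeper (a joint): angle of the hinged aluminium keeper bar (rad): 0 = fully down, level on the post (hard stop); grows as the free end rises (starts 0.5 to 0.9, limit 1.2). Bar 24 mm wide, 8 thick, 200 long, along the stand's +y from the hinge when down. Stiff hinge: it stays where it is left; 2 to 4 N on the end tab pushes it down
- keeper_hinge (a point): point on the bar's hinge axis, which runs along the stand's x, 107 mm above the cart at stand y = -85 mm, middle of the bar's width and thickness. Its axes turn with the bar: y along the bar to the free end, z out of the bar's upper face
- keeper_tab (a point): middle of the upper face of the bar's flat end tab (36 mm wide, 34 long, 8 thick), 182 mm along the bar from the hinge and 4 mm above the bar's mid plane, 47 mm beyond the thumbscrew; push the bar down here. 111 mm above the cart when the bar is down. Axes as keeper_hinge
- screw (a joint): angle of the thumbscrew (rad), grows clockwise seen from above (tightening). Hard stop (seated) at 4.0; loose end stop at 0. It starts 1.8 to 2.7 short of the seat. A quarter turn is 1.57. Drag about 0.06 Nm; it stays where it is left and does not rise or sink as it turns
- screw_grip (a point): grip point on the thumbscrew's axis, 29 mm above the bar's top face (140 above the cart when down), 135 mm along the bar from the hinge. The head is a flat upright steel paddle 36 mm long, 10 thick, 14 to 42 mm above the bar, on a collar 20 mm across. Axes turn with the screw: x along the paddle, y across its thickness, z along the axis. At screw value q the paddle lies along the stand's x turned by -q
- strip_a: glass prism strip, 57 mm wide, 12 mm thick, 90 mm tall, standing loosely in the slot nearer the hinge (stand y = -45 mm); origin: centre of its foot, 10 mm above the cart; top 100 mm above the cart; z up
- strip_b: the second glass strip, the same, in the slot at stand y = -5 mm
- lens: chunky round bullseye lens fragment, 110 mm across, 38 mm high, loose bystander; origin: centre of its underside
- punch: copper rivet punch lying flat beside the stand, 112 mm long, 12 mm thick, loose bystander; origin: under its middle, y along it
- basin: white enamel basin, 200 mm across, 65 mm high, loose bystander; origin: centre of its underside
- suction_cup: black rubber suction cup, 60 mm across, 52 mm high, loose bystander close to the stand; origin: centre of its underside
- brush: small hand brush lying flat, loose bystander; origin: on the cart under it, x along it
- jar: amber jar with lid, 64 mm across, 85 mm high, loose bystander; origin: centre of its underside
- parts_tray: low open aluminium tray, 120 x 160 x 30 mm, loose bystander; origin: centre of its underside
There are look-alikes about, which are no part of the job. What is shaped like the strip_b but blue or orange is not meant.

How it is judged:
On the way, in this order (a step that is already met when the one before it is completed fails the run):
1. the keeper bar is swung fully down (value of joint keeper below 0.05 rad), for 0.2 s.
2. with the bar down, the thumbscrew is turned clockwise until it seats (value of joint keeper below 0.06 rad and value of joint screw above 3.92 rad), for 0.1 s.
At the end, for the whole second after the job is handed in: bar down (within 0.06 rad); thumbscrew a quarter turn (1.57 rad, within 0.3) back from its seat, still, gripped by the fingers with over 4 N; glass strips in their slots (moved under 15 mm, tilted under 0.15 rad); bystanders within 30 mm of their start (value of joint keeper below 0.06 rad and value of joint screw between 2.129 and 2.729 rad and velocity of joint screw between -0.1 and 0.1 rad/s and contact force between the fingers and screw above 4 N and angle between each of strip_a, strip_b's own z axis and vertical below 0.15 rad and distance of each of strip_a, strip_b from where it was at the start of the episode below 0.015 m and distance of each of lens, punch, basin, suction_cup, brush, jar, parts_tray from where it was at the start of the episode below 0.03 m); the arm keeps its last pose, push and grip.
It fails at once if a glass strip is lifted, shoved or tipped (distance of any of strip_a, strip_b from where it was at the start of the episode above 0.015 m or angle between any of strip_a, strip_b's own z axis and vertical above 0.2 rad).
It fails at once if a bystander is moved by more than 30 mm (distance of any of lens, punch, basin, suction_cup, brush, jar, parts_tray from where it was at the start of the episode above 0.03 m).
It also fails if it takes over 69 s, if anything falls off the work surface, if the arm or the gripper's body presses on something with over 40 N, if the wrist force passes 120 N, or if a joint passes its speed limit or range.

## Working session

There is one attempt and no reset: what is moved stays moved. The work goes in short steps, each a Python script; the robot and the scene stay as the last script left them, time stands still between calls to the robot, and variables do not carry over. Pictures are saved under pics/ and viewed, on a budget of 10 in all, crops included, one or two more only if the job needs it, and the job is handed in when it is done.

```bash
mkdir -p pics; ls
python3 - <<'E'
from station import arm, snapshot, camera_info
import cv2,numpy as np
for n in ("scene","top"):
    im=snapshot(n); cv2.imwrite(f"pics/{n}0.png",im)
    c=camera_info(n); print(n,c)
a=cv2.imread("pics/scene0.png");b=cv2.imread("pics/top0.png")
print(camera_info("wrist")); print(arm.read_time(),arm.read_eef_rot(),arm.read_opening())
E
```

```text
pics
scene {'fx': 464.7287093741938, 'fy': 464.7287093741938, 'cx': 248.53942096384077, 'cy': 188.72718145476892, 'R': array([[-0.80422704,  0.59409192,  0.01654246],
       [ 0.36105903,  0.51049879, -0.78040205],
       [-0.47207546, -0.62164763, -0.62505918]]), 't': array([ 0.41390749, -0.13387765,  1.6538064 ])}
top {'fx': 431.7709212730222, 'fy': 431.7709212730222, 'cx': 261.2738146850666, 'cy': 193.18602999018844, 'R': array([[ 0.06457115, -0.99790073, -0.00496976],
       [-0.97537383, -0.06205945, -0.21164715],
       [ 0.21089443,  0.01851367, -0.97733351]]), 't': array([0.02717038, 0.55374697, 1.53848924])}
{'fx': 283.06882334784893, 'fy': 283.06882334784893, 'cx': 259.2102196329719, 'cy': 192.7931160347753, 'T_tool_cam': array([[-5.97700207e-04, -2.62679041e-01,  9.64883083e-01,
        -7.03632052e-02],
       [ 9.99999633e-01, -7.49849622e-04,  4.15314782e-04,
         2.49313240e-04],
       [ 6.14422727e-04,  9.64882977e-01,  2.62679393e-01,
        -6.61954558e-02],
       [ 0.00000000e+00,  0.00000000e+00,  0.00000000e+00,
         1.00000000e+00]])}
0.1 [-0.70208832 -0.08404196  0.70230098 -0.08235455] 1.0034214973600737
```

View pics/scene0.png

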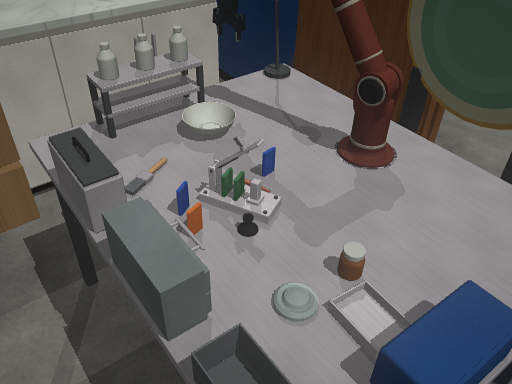

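View pics/top0.png

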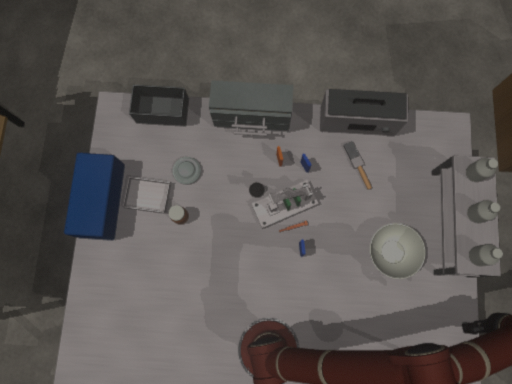

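The scene picture shows the stand at about (240,195), with the bar raised towards (255,145). In the top picture it is at about (284,204), with green glass at (288,203) and (297,200). I'll enlarge both next.

Run:
```python
import cv2,numpy as np
a=cv2.imread("pics/scene0.png")[130:230,185:285];b=cv2.imread("pics/top0.png")[155:255,235:335]
# x4 each
f=lambda i:cv2.resize(i,(400,400),interpolation=cv2.INTER_CUBIC)
cv2.imwrite("pics/c1.png",np.hstack([f(a),f(b)]))
```

```text
(no output)
```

View pics/c1.png

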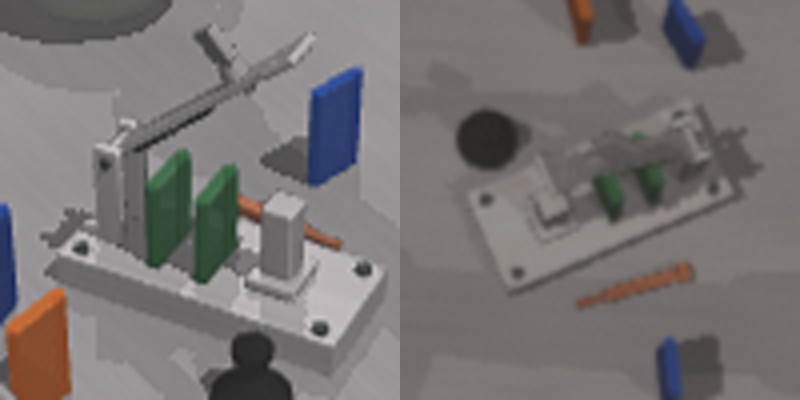

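Left half is the scene crop, 4x zoom with offset (185,130). It shows the hinge at about (115,140), the post top at (283,207), the tab at (300,47), and the base bolts at (80,248), (363,268) and (320,328). Right half is the top crop, offset (235,155). It shows bolts at (85,200), (118,272), (313,188) and (283,115). I'll fit the stand pose and bar angle to both.

```bash
cat > h.py <<'E'
import numpy as np, cv2
from scipy.optimize import least_squares
from scipy.spatial.transform import Rotation as Ro
def proj(c,X,R=None,t=None):
    R=c["R"];t=c["t"]
    p=R@X+t; return np.array([c["fx"]*p[0]/p[2]+c["cx"],c["fy"]*p[1]/p[2]+c["cy"]])
def st(p,v):  # stand->world
    x,y,w=p[:3]; c,s=np.cos(w),np.sin(w)
    return np.array([x+c*v[0]-s*v[1],y+s*v[0]+c*v[1],v[2]])
def bar(k,along,up): return np.array([0,-.085+along*np.cos(k)-up*np.sin(k),.107+along*np.sin(k)+up*np.cos(k)])
E
python3 - <<'E'
from h import *
from station import camera_info
S,T=camera_info("scene"),camera_info("top")
s=lambda x,y:np.array([185+x/4,130+y/4]); t=lambda x,y:np.array([235+x/4,155+y/4])
def res(p,full=False):
    k,bx,by=p[3:6]
    r=[]
    B=lambda sx,sy: st(p,np.array([sx*bx,sy*by,.031]))
    for (sx,sy),q in zip([(1,1),(-1,1),(1,-1),(-1,-1)],[(85,200),(118,272),(283,115),(313,188)]): r.append(proj(T,B(sx,sy))-t(*q))
    for (sx,sy),q in zip([(1,1),(-1,1),(1,-1)],[(320,328),(363,268),(80,248)]): r.append(proj(S,B(sx,sy))-s(*q))
    r.append(proj(S,st(p,[0,.05,.102]))-s(285,205))
    r.append(proj(S,st(p,bar(k,.182,.004)))-s(300,47))
    r.append(proj(S,st(p,[0,-.085,.107]))-s(118,145))
    return np.array(r) if full else np.ravel(r)
for w0 in (0.3,):
    f=least_squares(res,[.6,0,w0,.7,.04,.1],loss="soft_l1")
    print(f.x,f.cost); print(res(f.x,True).round(1)); p=f.x
    for n,v in dict(tab=bar(p[3],.182,.004),grip=bar(p[3],.135,.033),down_grip=[0,.05,.14],down_tab=[0,.097,.111]).items():
        print(n,st(p,v).round(3),proj(S,st(p,v)).round(),proj(T,st(p,v)).round())
E
```

```text
[ 0.52450489 -0.02824959  0.47605994  0.72487633  0.0380514   0.10036719] 3.983534009996257
[[ 0.2 -0.4]
 [ 0.1  0. ]
 [-0.6 -0.1]
 [ 0.4 -0.3]
 [ 0.5 -0.1]
 [ 0.3 -0.1]
 [ 0.4 -0.3]
 [-0.2 -0.9]
 [-3.1  1. ]
 [ 0.8  0. ]]
tab [0.502 0.015 0.231] [257. 143.] [275. 197.]
grip [ 0.527 -0.033  0.221] [239. 141.] [289. 192.]
down_grip [0.502 0.016 0.14 ] [256. 170.] [274. 203.]
down_tab [0.48  0.058 0.111] [271. 183.] [261. 210.]
```

The fit is consistent, with residuals under 1 px on the base and a keeper angle of about 0.72. Next I push the tab down along its arc, watching the force.

```bash
cat >> h.py <<'E'
def down(psi):
    y=np.array([np.cos(psi),np.sin(psi),0]);x=np.array([0,0,-1.]);
    return Ro.from_matrix(np.c_[x,y,np.cross(x,y)]).as_quat()
def psi_of(q):
    y=Ro.from_quat(q).as_matrix()[:,1]; return np.arctan2(y[1],y[0])
P=np.array([0.5245,-0.02825,0.476])
E
python3 - <<'E'
from h import *
from station import arm,snapshot
q0=arm.read_eef_rot(); p0=np.array(arm.read_tool_pos()); print(p0,"psi",psi_of(q0))
arm.move_gripper(0.0,40)
arm.line_to([p0[0],p0[1],.40],.3)
def tip(k): return st(P,bar(k,.180,.004))+[0,0,.073]
start=tip(.95)+[0,0,.03]
best=None
for w in (P[2],P[2]+np.pi):
    j=arm.ik(start,down(w))
    if j is not None: print(w,np.round(j,2)); 
    if j is not None and (best is None or abs(j[6])<abs(best[1][6])): best=(w,j)
w=best[0]; o=down(w)
arm.movep(start,o)
print(arm.read_time(),arm.read_ft_force())
for k in (.95,.75,.55,.35,.2,.1):
    arm.line_to(tip(k),.1); print(k,np.round(arm.read_ft_force(),1),np.round(arm.read_tool_pos(),3))
z=tip(.1)[2]; t=tip(0)
while z>t[2]-.012:
    z-=.0015; arm.line_to([t[0],t[1],z],.03); f=arm.read_ft_force()
    if f[2]>12: break
print(z-t[2],np.round(f,1),arm.read_time(),arm.read_tool_pos())
cv2.imwrite("pics/scene1.png",snapshot("scene"))
E
```

```text
[ 0.15173722 -0.63148537  0.30283108] psi -1.334929604427176
0.476 [ 0.48  0.43 -0.73  1.71  0.31  1.12  0.14]
3.617592653589793 [ 0.12  0.36 -0.2   1.72  0.08  1.07 -2.76]
3.8833 [0.18568266 0.29490877 0.13437848]
0.95 [-0.7  0.6 -0.1] [ 0.517 -0.014  0.329]
0.75 [ 0.4  0.1 -0.3] [0.505 0.011 0.306]
0.55 [-0.  -0.3  0. ] [0.494 0.031 0.278]
0.35 [ 0.4 -0.4 -0.1] [0.487 0.045 0.246]
0.2 [ 0.8  0.5 -0.3] [0.483 0.052 0.22 ]
0.1 [ 0.1 -0.8  0.3] [0.482 0.055 0.202]
-0.003049968342458853 [-5.3 -2.1 20.4] 10.1083 [0.48098704 0.05635464 0.18333617]
```

Run:
```python
import cv2
b=cv2.imread("pics/scene1.png")[90:240,170:330]
cv2.imwrite("pics/c2.png",cv2.resize(b,(640,600),interpolation=cv2.INTER_CUBIC))
```

```text
(no output)
```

View pics/c2.png

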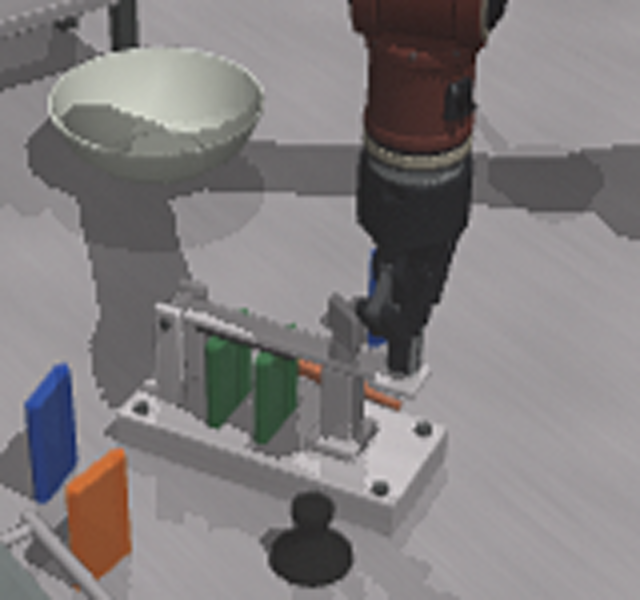

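The bar is level on the post with the fingers on the tab, at about (405,375), and both green strips stand. Next I lift and look at the thumbscrew with the wrist camera.

Run:
```python
from h import *
from station import arm,snapshot,camera_info
p=np.array(arm.read_tool_pos()); arm.line_to(p+[0,0,.11],.2)
arm.move_gripper(1.0,40)
g=st(P,[0,.05,.14]); arm.line_to([g[0],g[1],.29],.2)
p=np.array(arm.read_tool_pos()); R=Ro.from_quat(arm.read_eef_rot()).as_matrix()
im=snapshot("wrist"); 
np.savez("w1.npz",p=p,R=R); cv2.imwrite("pics/w1.png",im)
c=camera_info("wrist"); T=c["T_tool_cam"]
def pw(X):
    x=T[:3,:3].T@(R.T@(X-p)-T[:3,3]); return np.array([c["fx"]*x[0]/x[2]+c["cx"],c["fy"]*x[1]/x[2]+c["cy"]]).round(1)
print(pw(st(P,[0,.05,.153])),pw(st(P,[0,.097,.111])),pw(st(P,[0,.05,.111])),arm.read_time())
for q in (1.3,1.75,2.2): print(q,[pw(st(P,[s*.018*np.cos(q),.05-s*.018*np.sin(q),.153])) for s in (1,-1)])
cv2.imwrite("pics/w1b.png",cv2.resize(im,(768,576)))
```

```text
[260.  203.8] [259.8 137.5] [260. 190.] 12.075
1.3 [array([266.2, 225. ]), array([253.5, 181.8])]
1.75 [array([256. , 225.5]), array([264.2, 181.3])]
2.2 [array([246.5, 221.7]), array([274.1, 185.3])]
```

View pics/w1b.png

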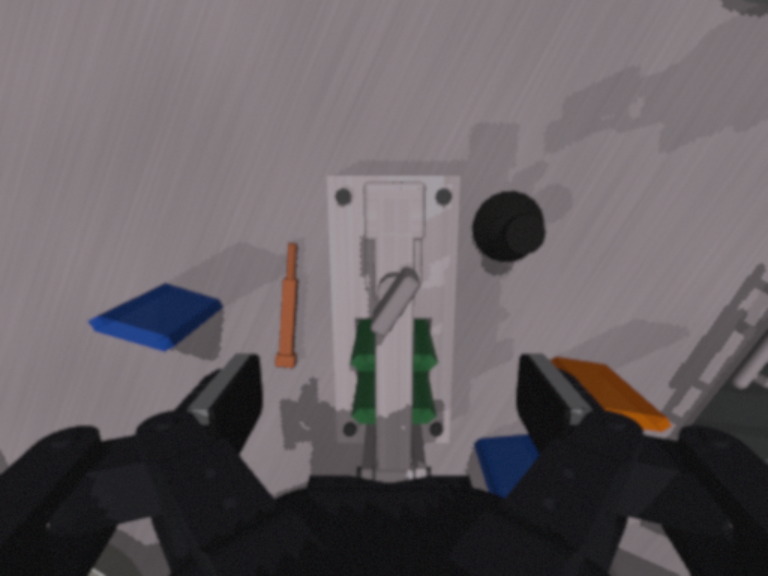

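The paddle's top edge runs (412,275)–(378,326) in the 1.5x picture, which gives q ≈ 2.14 and a screw about 3 mm off the prediction; the bar is down, and the glass, punch and cup are undisturbed. I'll solve for that and check that joint 7 turns in place. Then I descend and grip.

Run:
```python
from h import *
from station import arm,snapshot,camera_info
d=np.load("w1.npz");p,R=d["p"],d["R"]; c=camera_info("wrist");T=c["T_tool_cam"]
def ray(u,v,z):
    r=R@T[:3,:3]@np.array([(u-c["cx"])/c["fx"],(v-c["cy"])/c["fy"],1]); o=p+R@T[:3,3]
    return o+r*(z-o[2])/r[2]
a,b=ray(412/1.5,275/1.5,.153),ray(378/1.5,326/1.5,.153)
g=(a+b)/2; ang=np.arctan2(*(a-b)[1::-1]); q=(P[2]-ang)%np.pi
print("len",np.linalg.norm(a-b),"g",g,"pred",st(P,[0,.05,.153]),"q",q)
psi=P[2]-q+np.pi/2+np.pi; print("psi",psi)
o=down(psi); 
arm.movep([g[0],g[1],.29],o); j=list(arm.read_joint_positions()); print(np.round(j,3))
p1=np.array(arm.read_tool_pos()); j2=j[:]; j2[6]+=.4; arm.move_j(j2)
print("j7 test dpos",np.array(arm.read_tool_pos())-p1,"dpsi",psi_of(arm.read_eef_rot())-psi)
arm.move_j(j); arm.move_gripper(.6,40)
arm.line_to([g[0],g[1],.215],.12); print(np.round(arm.read_ft_force(),1))
arm.line_to([g[0],g[1],.200],.05); print(np.round(arm.read_ft_force(),1),np.round(arm.read_wrist_torque(),2))
cv2.imwrite("pics/w2.png",cv2.resize(snapshot("wrist"),(768,576))); print(arm.read_time())
```

```text
len 0.0321075175612242 g [0.50253718 0.01956812 0.153     ] pred [0.50158862 0.01619175 0.153     ] q 2.1396839090050768
psi 3.048705071379613
[ 0.69   0.751 -1.34   1.84   0.786  1.219  2.147]
j7 test dpos [-4.61475714e-05  9.34378566e-05  1.16775572e-05] dpsi -5.885604805450537
[-0.  -0.   0.3]
[ 0.3 -0.2  0.7] [ 0.04 -0.    0.  ]
16.5667
```

View pics/w2.png

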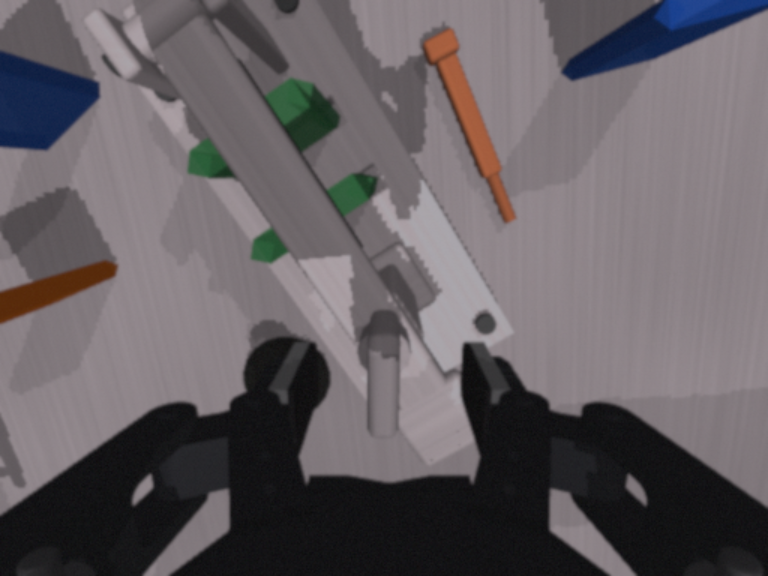

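The paddle is centred between the jaws at about (383,390) and parallel to the pads. Joint 7 is at 2.15, which leaves too little clockwise travel, so I'll lift, flip it by π (the same grasp) and grip. After that I turn to the seat, watching the torque.

Run:
```python
from h import *
from station import arm
p=np.array(arm.read_tool_pos())
arm.line_to(p+[0,0,.06],.15)
j=list(arm.read_joint_positions()); j[6]-=np.pi; arm.move_j(j)
arm.line_to(p,.1); j=np.array(arm.read_joint_positions()); print(np.round(j,3),arm.read_tool_pos()-p)
m0=np.array(arm.read_wrist_torque())
arm.move_gripper(0.0,40); print("open",arm.read_opening(),np.round(arm.read_ft_force(),1),np.round(arm.read_wrist_torque(),2))
j=np.array(arm.read_joint_positions()); s=j[6]; tot=0; on=None
while tot<2.4:
    tot+=.1 if tot<1.4 else .04
    k=j.copy(); k[6]=s+tot; arm.move_j(list(k))
    m=np.array(arm.read_wrist_torque()); print(round(tot,2),round(arm.read_joint_positions()[6]-s,3),np.round(m,2),np.round(arm.read_ft_force(),1))
    if abs(m[2]-m0[2])>.6: break
print(arm.read_time(),arm.read_opening())
```

```text
[ 0.617  0.835 -1.197  1.944  0.92   1.051 -1.095] [0.00024941 0.00035165 0.00032596]
open 0.10325473901574914 [ 3.  -0.8  0.8] [-0.06 -0.69  0.  ]
0.1 0.098 [-0.01 -0.14 -0.03] [1.4 0.1 0.3]
0.2 0.196 [-0.09  0.11  0.04] [-0.4  0.4  1.2]
0.3 0.296 [-0.15  0.35  0.03] [-0.5 -0.9  2.8]
0.4 0.395 [-0.18  0.72  0.07] [-1.3 -0.2  4.4]
0.5 0.495 [-0.23  0.96  0.01] [-3.6 -1.3  5. ]
0.6 0.595 [-0.36  1.14  0.03] [-4.4 -1.6  5.9]
0.7 0.695 [-0.35  1.13  0.05] [-4.6 -2.1  7.9]
0.8 0.795 [-0.55  1.26  0.05] [-5.  -2.6  7. ]
0.9 0.895 [-0.52  1.3   0.02] [-6.1 -2.8  6.9]
1.0 0.995 [-0.62  1.33  0.02] [-5.5 -2.3  7.2]
1.1 1.095 [-0.63  1.41  0.04] [-5.8 -2.7  8.1]
1.2 1.195 [-0.78  1.53  0.07] [-6.8 -3.4  8.5]
1.3 1.295 [-0.85  1.58  0.06] [-8.1 -3.1  9.3]
1.4 1.395 [-0.92  1.56 -0.03] [-7.8 -3.7  9.2]
1.44 1.435 [-0.94  1.56  0.02] [-7.3 -5.8  9.4]
1.48 1.475 [-0.92  1.59  0.05] [-6.8 -4.9  9. ]
1.52 1.515 [-1.02  1.56 -0.01] [-7.8 -5.1 10.4]
1.56 1.555 [-1.1   1.56 -0.01] [-7.2 -5.5  9.7]
1.6 1.595 [-1.07  1.61  0.02] [-7.9 -5.2  9.7]
1.64 1.635 [-1.17  1.57  0.08] [-6.1 -5.1  9.5]
1.68 1.675 [-1.19  1.62  0.  ] [-7.3 -4.7  9.2]
1.72 1.715 [-1.21  1.63  0.04] [-7.6 -5.9 10.6]
1.76 1.755 [-1.13  1.6   0.05] [-7.1 -5.3 10.9]
1.8 1.795 [-1.25  1.58  0.01] [-7.6 -5.9 10.7]
1.84 1.835 [-1.26  1.57  0.02] [-7.1 -6.9 11.5]
1.88 1.875 [-1.31  1.6   0.05] [-7.4 -6.7 10.6]
1.92 1.915 [-1.37  1.55  0.06] [-5.8 -6.  11.4]
1.96 1.955 [-1.41  1.57  0.02] [-7.2 -6.8 11.4]
2.0 1.995 [-1.39  1.52  0.1 ] [-7.2 -7.6 10.5]
2.04 2.035 [-1.45  1.52  0.06] [-7.2 -7.9 10.8]
2.08 2.075 [-1.41  1.5  -0.02] [-6.7 -7.1 10.9]
2.12 2.115 [-1.5   1.48  0.02] [-6.3 -7.3 10.5]
2.16 2.154 [-1.46  1.48 -0.3 ] [-7.2 -7.3 11.9]
2.2 2.192 [-1.4   1.54 -0.9 ] [-7.8 -7.2 11.1]
29.4667 0.11129127247845387
```

The torque rises sharply at about 2.13 rad of turn, but I expected the seat at about 1.86, so something twisted in the grip or my angle is off. I'll look before backing off.

Run:
```python
from h import *
from station import arm,snapshot
print("psi",psi_of(arm.read_eef_rot()),arm.read_tool_pos(),np.round(arm.read_joint_positions(),3))
w=snapshot("wrist");s=snapshot("scene");cv2.imwrite("pics/w3.png",w);cv2.imwrite("pics/s3.png",s)
a=cv2.resize(w[180:330,170:350],(480,400),interpolation=cv2.INTER_CUBIC)
b=cv2.resize(s[120:220,210:290],(320,400),interpolation=cv2.INTER_CUBIC)
cv2.imwrite("pics/c3.png",np.hstack([a,b]))
```

```text
psi 2.0941490537980028 [0.50231963 0.01644826 0.20060233] [ 0.619  0.833 -1.194  1.943  0.919  1.058  1.097]
```

View pics/c3.png

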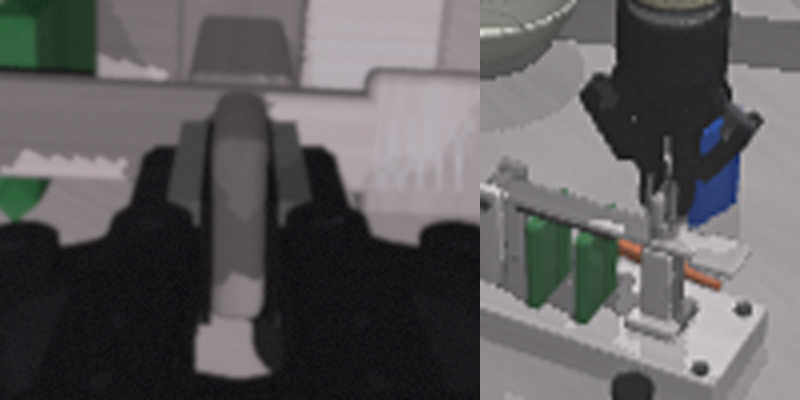

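View pics/w3.png

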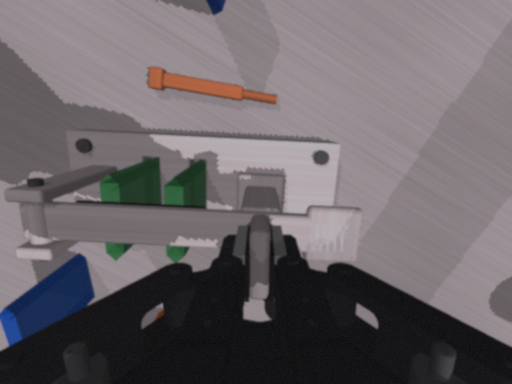

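I misread the sign. Positive joint 7 is counter-clockwise seen from above, so I've turned the screw to its loose stop: q = 0, paddle square to the bar at (258,255), which matches 2.14 exactly. Nothing has failed by this. The bar is still down and about 39 s remain. I'll turn clockwise to q≈2, regrip with a half-turn flip and recentre, then turn on to the seat.

Run:
```python
from h import *
from station import arm
def j7(v):
    k=np.array(arm.read_joint_positions()) if j0 is None else j0.copy(); k[6]=v; arm.move_j(list(k))
j0=np.array(arm.read_joint_positions())
j7(1.03-2.0); print(arm.read_time(),"psi",psi_of(arm.read_eef_rot()),np.round(arm.read_ft_force(),1),np.round(arm.read_wrist_torque(),2),arm.read_opening())
arm.move_gripper(.6)
arm.line_to([.5018,.0160,.2005],.05)
j0=np.array(arm.read_joint_positions()); print(np.round(j0,3))
j7(j0[6]+np.pi); arm.move_gripper(0.0,40)
print("regrip",arm.read_time(),arm.read_opening(),np.round(arm.read_ft_force(),1),np.round(arm.read_wrist_torque(),2))
s=j0[6]+np.pi  # q=2.0 here
q=3.7; j7(s-(q-2)); m0=arm.read_wrist_torque()[2]; print(arm.read_time(),"psi",psi_of(arm.read_eef_rot()),m0)
while q<4.35:
    q+=.05; j7(s-(q-2)); m=arm.read_wrist_torque()[2]; print(round(q,2),round(m,2))
    if abs(m)>.6: break
print(arm.read_time(),arm.read_opening(),np.round(arm.read_ft_force(),1),np.round(arm.read_joint_positions(),3),psi_of(arm.read_eef_rot()))
```

```text
31.3667 psi 0.024005434374978613 [ 1.   5.4 -2.7] [ 1.12 -0.27  0.01] 0.10782338846234396
[ 0.62   0.832 -1.194  1.945  0.919  1.057 -0.97 ]
regrip 35.1917 0.11005703359160308 [ 4.2 -0.5 -2.7] [ 0.07 -1.03  0.01]
36.6917 psi 1.4697165232944291 -0.05995555500197876
3.75 -0.05
3.8 -0.07
3.85 -0.05
3.9 -0.06
3.95 -0.07
4.0 0.32
4.05 1.04
38.4417 0.10633335527811144 [ 4.9  4.5 -2.9] [ 0.619  0.833 -1.196  1.944  0.921  1.053  0.126] 1.1263196586279192
```

It seats at q≈3.98: torque jumps to 1.04 Nm, and psi gives 4.06, both in agreement. Now I back off a quarter turn and check.

Run:
```python
from h import *
from station import arm,snapshot
arm.pause(.3)
k=np.array(arm.read_joint_positions()); k[6]=.126+.055+1.571; arm.move_j(list(k)); arm.pause(.6)
psi=psi_of(arm.read_eef_rot()); print("q",(P[2]-psi+np.pi/2)%np.pi,arm.read_time(),arm.read_opening(),np.round(arm.read_ft_force(),1),np.round(arm.read_wrist_torque(),2),np.abs(arm.read_dq()).max())
w=snapshot("wrist");s=snapshot("scene")
cv2.imwrite("pics/c4.png",np.hstack([cv2.resize(w,(480,360)),cv2.resize(s[110:230,180:287],(320,360),interpolation=cv2.INTER_CUBIC)]))
```

```text
q 2.4373404377621384 40.7917 0.1091620332561243 [ 4.2 -3.5 -0. ] [-0.69 -0.74 -0.02] 0.002388707005675864
```

View pics/c4.png

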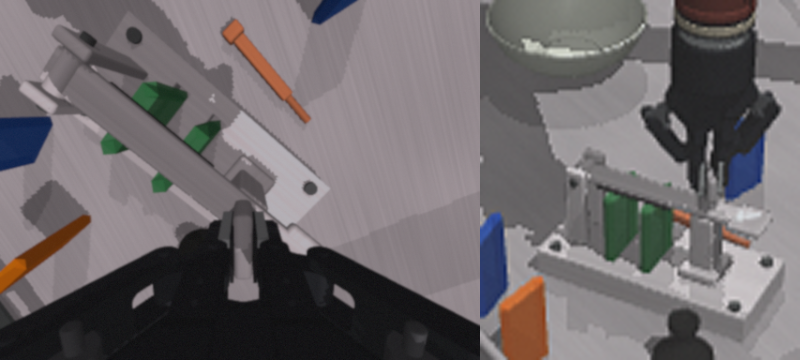

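The paddle is held between the pads at about (243,245), the bar rests on the post, the strips are upright, and the punch and cup are in place. Handing in.

```bash
python3 -c "
from station import ticket,arm
print(ticket.finish_job(),arm.read_time(),arm.read_opening())"
```

```text
the job is handed in; nothing more can be done
the job is handed in; nothing more can be done
```

The job is handed in, with the thumbscrew still gripped a quarter turn back from its seat. I swung the keeper bar down by its tab until it met the hard stop (about 20 N on the tab). Then I gripped the thumbscrew, turned it clockwise until it seated and backed it off.

**Last checks (about 40.8 s of 69 s):**
- **Screw:** it stopped at about 3.98–4.0, with torque jumping from 0.07 to 1.04 Nm. After backing off, the gripper angle puts it at 2.44, against a target of 2.43.
- **Stillness and grip:** the arm was still (under 0.003 rad/s), and the paddle was held with the grip set to 40 N. I set that force but did not measure the contact force.
- **Surroundings:** in the last pictures the bar is level on the post, both strips stand upright, and the punch and suction cup look undisturbed. The lens, brush, jar and tray were outside these pictures, so I did not check them at the end.

**One mistake:** I first turned the screw counter-clockwise to its loose stop because I misread the sign of joint 7. The stop came 0.27 rad from where I expected the seat, so I looked again and found the error. I then turned it the right way, regripping once because of joint 7's range. The bar was still down in the pictures taken after that.

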